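# Load the reducing rings on the leaning label spindle

### The job

Load the three reducing rings onto the stepped, leaning spindle of the label unwinder, largest first, then the medium, then the small one, each lying squarely on the one below. Press the stack down along the spindle until the sliding back plate under it is fully home on its stop, let go, and leave the tape roll, carton and bottle where they stand.

Things in the scene. Friction and masses are not known exactly. Their poses are not given: they have to be found in the camera images.
- unwinder: Grey label unwinder, fixed to the bench; base plate 180 x 140 x 12 mm. Origin on the bench under the middle of the cradle plate, z up, x away from the robot's side. Behind the cradle plate (+x) a grey control box rises to 62 mm.
- cradle: Leaning aluminium plate (85 x 100 mm) of the unwinder. Origin: middle of its upper face, 75 mm above the bench. z: square to it, the spindle's direction, leaning 30 deg from vertical towards the robot's side; y: level, along the cross slot; x: up the slope. The spindle is clamped firmly in the slot at x = 0, y anywhere within +-10 mm: new each time, not reported, to be felt or seen.
- spindle_mean_tip (a point): Where the spindle's tip would be if clamped mid-slot: 92 mm along cradle z (same axes). The spindle is a steel stepped rod that does not turn. Along z from the plate: boss 34 mm diameter up to 12 mm, then 30 mm diameter up to 36, 22 mm up to 58, 14 mm up to the tip at 92; steps end in 2 mm chamfers, the tip in 4 mm. Home, the large ring fills 18 to 40 mm, medium 40 to 62, small 62 to 84.
- backplate (a joint): Black disc, 40 mm diameter, 6 mm thick, sliding along the spindle: its height in m above its stop, 0 when home (disc then 12 to 18 mm above the cradle plate). It starts 4 to 9 mm up and friction holds it where it is left: the rings' weight does not move it, a push of about 6 N along the spindle does.
- ring_large: Blue plastic reducing ring: outside diameter 62 mm, bore 32 mm, 22 mm thick, about 55 g, lying flat on the bench at the start. Origin at its middle (on the axis, half way through the thickness, so 11 mm above the bench); z is its axis. Both faces are alike.
- ring_medium: Yellow plastic reducing ring: outside diameter 52 mm, bore 24 mm, 22 mm thick, about 40 g, lying flat on the bench at the start. Origin at its middle (on the axis, half way through the thickness, so 11 mm above the bench); z is its axis. Both faces are alike.
- ring_small: Orange plastic reducing ring: outside diameter 42 mm, bore 16 mm, 22 mm thick, about 28 g, lying flat on the bench at the start. Origin at its middle (on the axis, half way through the thickness, so 11 mm above the bench); z is its axis. Both faces are alike.
- tape_roll: Bystander: roll of brown packing tape lying flat, 100 mm diameter, 48 mm high; origin at the centre of its underside.
- carton: Bystander: upright cardboard carton 60 x 60 x 130 mm; origin at the centre of its underside.
- lotion: Bystander: white bottle with black cap, 48 mm diameter, 130 mm high; origin at the centre of its underside.
Not all that is in view belongs to the job. What is shaped like the ring_small but black is not meant. Several things have the shape of the ring_large; the one meant has the colours described above.

How it is judged:
On the way, in this order (a step that is already met when the one before it is completed fails the run):
1. the large ring is threaded on its step of the spindle, lying squarely on the back plate, and let go (z of ring_large in the frame of cradle between 0.0265 and 0.0405 m and x of ring_large in the frame of cradle between -0.003 and 0.003 m and y of ring_large in the frame of cradle between -0.014 and 0.014 m and angle between the z axis of ring_large and the z axis of cradle, either way round below 0.1 rad and contact force between ring_large and the fingers below 0.1 N), for 0.2 s.
2. the medium ring is threaded on its step of the spindle, lying squarely on the large ring, and let go (z of ring_medium in the frame of cradle between 0.0485 and 0.0625 m and x of ring_medium in the frame of cradle between -0.003 and 0.003 m and y of ring_medium in the frame of cradle between -0.014 and 0.014 m and angle between the z axis of ring_medium and the z axis of cradle, either way round below 0.1 rad and contact force between ring_medium and the fingers below 0.1 N), for 0.2 s.
3. the small ring is threaded on its step of the spindle, lying squarely on the medium ring, and let go (z of ring_small in the frame of cradle between 0.0705 and 0.0845 m and x of ring_small in the frame of cradle between -0.003 and 0.003 m and y of ring_small in the frame of cradle between -0.014 and 0.014 m and angle between the z axis of ring_small and the z axis of cradle, either way round below 0.1 rad and contact force between ring_small and the fingers below 0.1 N), for 0.2 s.
At the end, for the whole second after the job is handed in: Large, medium, small ring on the spindle from the back plate up, middles within 2.5 mm of 29, 51 and 73 mm above the cradle plate, in line (3 mm in x, 14 mm along the slot), square to it within 0.1 rad; back plate within 1.5 mm of its stop; rings released and still (z of ring_large in the frame of cradle between 0.0265 and 0.0315 m and x of ring_large in the frame of cradle between -0.003 and 0.003 m and y of ring_large in the frame of cradle between -0.014 and 0.014 m and angle between the z axis of each of ring_large, ring_medium, ring_small and the z axis of cradle, either way round below 0.1 rad and contact force between each of ring_large, ring_medium, ring_small and the fingers below 0.1 N and linear speed of each of ring_large, ring_medium, ring_small below 0.01 m/s and z of ring_medium in the frame of cradle between 0.0485 and 0.0535 m and x of ring_medium in the frame of cradle between -0.003 and 0.003 m and y of ring_medium in the frame of cradle between -0.014 and 0.014 m and z of ring_small in the frame of cradle between 0.0705 and 0.0755 m and x of ring_small in the frame of cradle between -0.003 and 0.003 m and y of ring_small in the frame of cradle between -0.014 and 0.014 m and value of joint backplate below 0.0015 m); the robot touches nothing.
It fails at once if a bystander (tape roll, carton or bottle) is shifted by more than 20 mm or tipped (distance of any of tape_roll, carton, lotion from where it was at the start of the episode above 0.02 m or angle between any of tape_roll, carton, lotion's own z axis and vertical above 0.3 rad).
It also fails if it takes over 72 s, if anything falls off the work surface, if the arm or the gripper's body presses on something with over 40 N, if the wrist force passes 120 N, or if a joint passes its speed limit or range.

### The arm

A 6-joint arm with a two-finger parallel gripper is mounted at the origin on the work surface. World frame = base frame: x ahead of the robot, y to its left, z up, the work surface at z = 0. Lengths are in m, angles in rad, forces in N, time in s.
With the tool pointing down it reaches from about 0.275 to 0.825 m from the base axis. Payload 4.9 kg.
Tool frame: the origin (TCP) lies midway between the tips of the shut fingers; the grasp point (between the pads) lies robot.hold_point_z behind it (robot.hold_point_z is the distance from the TCP to the grasp point, in m); z points along the fingers, y is the line along which they close (so a half turn about z gives the same grasp; the last joint's range is limited). The gripper opens to 85 mm and grips with 20 to 120 N. Pads are 22 mm wide; open, the fingers measure 114 mm over their backs; the gripper's body (76 mm by 85 mm) begins 54 mm behind the grasp point. The pads swing forward as they close: fully open they stand 13 mm farther back than shut.
Start: joints at [-1.439, 0.326, -0.193, 1.052, 0, 1.437], TCP at [0.144, -0.531, 0.231] pointing down, gripper open.
Joint ranges: [-2.65, 2.65], [-0.97, 1.79], [-1.3, 1.35], [-1.93, 2.1], [-1.47, 1.37], [-3.14, 3.14]. Speed limits (rad/s): [2.57, 2.57, 3.14, 3.14, 3.14, 3.14].

### API

Orientations are given as [roll, pitch, yaw] about the fixed x, y, z axes, in that order (R = Rz(yaw) Ry(pitch) Rx(roll)).
In Python, from bench import robot, cams gives the robot as it stands. Calls block until the motion is done:
- robot.move_pose(position, orientation): joint-space move of the TCP to a pose.
- robot.servo_line(position, rotation=None, v=0.15, threshold=None): straight line of the TCP; rotation=None keeps the orientation; v is the mean speed in m/s. With threshold (N) it stops when the force on the tool has changed by that much, and returns True; else False.
- robot.goto_joints(angles): joint-space move.
- robot.gripper_to(opening, f_grip=None): opening from 0.0 (shut) to 1.0 (fully open); f_grip is the grip in N (None keeps the last); returns when the fingers have stopped.
- robot.pause(seconds).
- robot.solve_ik(position, orientation): joint angles nearest the present ones, or None.
- robot.observe(): the state.
- cams.get_image(name): name is "scene" or "top" or "wrist"; returns the picture (400x640x3 uint8, red, green, blue); there is no depth.
- cams.calibration(name): a dict with "fovy" (degrees; the focal length in pixels is half the picture's height over the tangent of half this angle, whatever the lens; pixels are square), "cx", "cy" (the principal point, pixels), "k1" (the pictures are not rectified: a ray, as slopes to the right and down, at radius r is drawn at 1 + k1 r^2 times it, then the intrinsics apply), "T" (4x4, takes a point from camera to world coordinates); the wrist camera has in their place "mount" (4x4, takes a point from camera to tool coordinates, whose origin is the TCP and whose axes are the flange's). Camera axes: x right, y up, looking along -z (the intrinsics and any distortion apply to the point x, -y, -z); pixel columns grow to the right and rows downward; lengths in m; the calibration is good to about 2 mm. A picture is of the moment at which its call begins: read the wrist's pose just before it. calibration takes no time and is no camera call.
A pose or a line that the arm cannot do raises robot.Unreachable and nothing moves.
- robot.finish_job(): hands the job in; it is judged then, once.
The state is a dict: "time": time; "joints": joint angles; "qd": joint speeds; "joint_torque": joint torques, N m; "ee_pos": TCP position; "ee_rot": TCP orientation; "ft_force": force on the tool from outside, world axes, zero at the start; "ft_torque": the same for the moment, N m; "gripper_width": opening from 0.0 (shut) to 1.0 (fully open); "grip_force": force on a finger pad.
Only numpy, scipy, OpenCV 4.12 (cv2) and the standard library are available. Lean on these libraries where they do the work, as an engineer would, in place of code of your own. Each camera call takes 0.05 s, during which the arm holds its last target. There are 200 camera calls.

## Working session

There is one attempt and no reset: what is moved stays moved. The work goes in short steps, each a Python script; the robot and the scene stay as the last script left them, time stands still between calls to the robot, and variables do not carry over. Pictures are saved under pics/ and viewed, at most 10 in all, crops included, and the job is handed in when it is done.

```bash
mkdir -p pics; ls; python3 - <<'E'
from bench import robot,cams
import cv2
print(robot.observe(),robot.hold_point_z)
for n in("scene","top","wrist"):
    cv2.imwrite(f"pics/{n}0.png",cams.get_image(n)[:,:,::-1]); print(n,cams.calibration(n))
E
```

```text
pics
{'time': 0.0, 'joints': array([-1.43920284e+00,  3.26939184e-01, -1.93569259e-01,  1.05197702e+00,
       -7.30696771e-06,  1.43665189e+00]), 'qd': array([ 6.93584699e-04,  2.29933656e-03,  8.76461938e-04,  2.64311493e-05,
        3.73209857e-04, -1.41742647e-03]), 'joint_torque': array([ 9.27177098e-04, -4.43401265e+01,  2.62439901e+01,  1.53743906e-02,
       -5.76460616e-05,  7.38323962e-06]), 'ee_pos': array([ 0.14440547, -0.53011993,  0.23050993]), 'ee_rot': array([-3.13991772e+00, -2.18667380e-04,  2.65737744e-01]), 'ft_force': array([ 0.17958768, -0.22275368, -0.03616989]), 'ft_torque': array([0.02155928, 0.01893316, 0.01669432]), 'grip_force': 0.0, 'gripper_width': 0.9988414331989787} 0.0187
scene {'fovy': 51.84890709165687, 'cx': 321.4848790544685, 'cy': 193.51888974542257, 'k1': -0.032139623404312916, 'T': array([[-0.40005005, -0.76586608,  0.50339755,  1.02507776],
       [ 0.91641385, -0.34150394,  0.20871203,  0.23551087],
       [ 0.01206679,  0.54481575,  0.83846896,  0.87281626],
       [ 0.        ,  0.        ,  0.        ,  1.        ]])}
top {'fovy': 48.03870
[... 203 characters left out ...]
01, -1.58442917e-02, -3.99789510e-04,
         3.17863682e-02],
       [-2.23109773e-03,  1.15733507e-01,  9.93277795e-01,
         1.12183119e+00],
       [ 0.00000000e+00,  0.00000000e+00,  0.00000000e+00,
         1.00000000e+00]])}
wrist {'fovy': 60.47792350430161, 'cx': 321.4923737985021, 'cy': 201.65394912304333, 'k1': -0.025019477343720068, 'mount': array([[ 4.31448663e-04,  9.65098093e-01,  2.61888307e-01,
         6.56583665e-02],
       [ 9.99999901e-01, -4.44264311e-04, -1.02714811e-05,
         1.74919993e-04],
       [ 1.06434641e-04,  2.61888285e-01, -9.65098189e-01,
        -1.42776779e-01],
       [ 0.00000000e+00,  0.00000000e+00,  0.00000000e+00,
         1.00000000e+00]])}
```

View pics/top0.png

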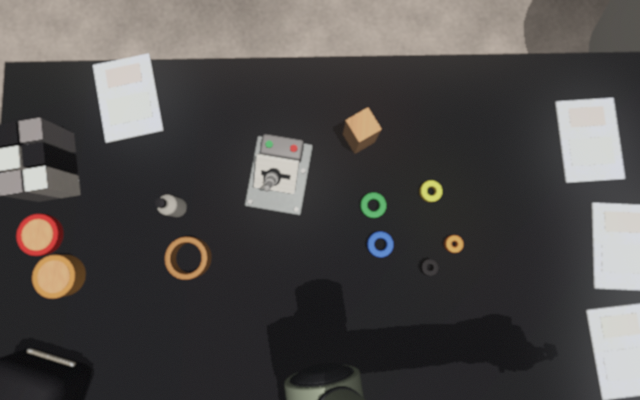

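View pics/scene0.png

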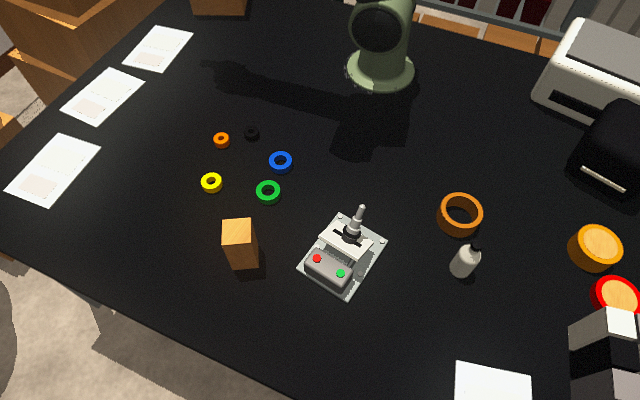

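Top view: blue ring at (380,244), green decoy of the same shape at (373,205). The roll (186,258) and the red and tan items at left are larger. Yellow ring (431,191), orange (454,244), black decoy (430,267), unwinder (279,175), carton (362,130), bottle (172,205), tape (186,258). By the description I choose blue, yellow and orange.

```bash
cat > h.py <<'E'
import numpy as np, cv2
from scipy.spatial.transform import Rotation as R
from bench import robot,cams
def cam(name,obs=None):
    c=cams.calibration(name); f=200/np.tan(np.radians(c["fovy"])/2)
    if name=="wrist":
        M=np.eye(4);M[:3,:3]=R.from_euler('xyz',obs["ee_rot"]).as_matrix();M[:3,3]=obs["ee_pos"];T=M@c["mount"]
    else: T=c["T"]
    return dict(f=f,cx=c["cx"],cy=c["cy"],k=c["k1"],T=T)
def ray(c,u,v):
    d=np.array([(u-c["cx"])/c["f"],(v-c["cy"])/c["f"]]);p=d.copy()
    for _ in range(20): p=d/(1+c["k"]*(p@p))
    w=c["T"][:3,:3]@[p[0],-p[1],-1]; return c["T"][:3,3],w/np.linalg.norm(w)
def plane(c,u,v,z):
    o,d=ray(c,u,v); return o+d*(z-o[2])/d[2]
def proj(c,P):
    q=np.linalg.inv(c["T"])@np.r_[P,1]; p=np.array([q[0],-q[1]])/-q[2]; p=p*(1+c["k"]*(p@p))
    return p*c["f"]+[c["cx"],c["cy"]]
def tri(rs):
    A=sum(np.eye(3)-np.outer(d,d) for o,d in rs); b=sum((np.eye(3)-np.outer(d,d))@o for o,d in rs)
    X=np.linalg.solve(A,b); return X,[np.linalg.norm(np.cross(X-o,d)) for o,d in rs]
HUE=dict(blue=(100,125),yellow=(25,33),orange=(8,19))
def rings(im,col,amin=60):
    h=cv2.cvtColor(im,cv2.COLOR_RGB2HSV); lo,hi=HUE[col]
    m=cv2.inRange(h,(lo,140,70),(hi,255,255))
    cs,_=cv2.findContours(m,cv2.RETR_EXTERNAL,cv2.CHAIN_APPROX_NONE)
    return [cv2.convexHull(c) for c in cs if cv2.contourArea(c)>amin]
def shot(name,fn=None):
    o=robot.observe(); im=cams.get_image(name)
    if fn: cv2.imwrite("pics/"+fn,im[:,:,::-1])
    return im,cam(name,o)
E
python3 - <<'E'
from h import *
for n in("top","scene"):
    im=cv2.imread(f"pics/{n}0.png")[:,:,::-1].copy(); c=cam(n)
    for col in HUE:
        for k in rings(im,col):
            (u,v),r,_=cv2.fitEllipse(k); print(n,col,round(u),round(v),np.round(r,1),plane(c,u,v,.013).round(4))
    px=dict(top=[(270,178),(261,136),(312,146),(300,213),(246,205)],scene=[(361,207)])[n]
    zs=[.15,.012,.012,.012,.012]
    for p,z in zip(px,zs): print(n,p,plane(c,*p,z).round(3))
    o,d=ray(c,*px[0]); globals()[n]=(o,d)
print(tri([top,scene]))
a=cv2.imread("pics/top0.png")[120:225,235:330]; b=cv2.imread("pics/top0.png")[180:285,350:470]
a=cv2.resize(a,None,fx=4,fy=4,interpolation=2);b=cv2.resize(b,None,fx=3.5,fy=4,interpolation=2)
cv2.imwrite("pics/crop1.png",np.hstack([a,b]))
E
```

```text
top blue 380 244 [14.  14.5] [ 0.4632 -0.1207  0.013 ]
top blue 380 244 [26.2 26.4] [ 0.4639 -0.1185  0.013 ]
top orange 58 276 [44.3 54. ] [0.3986 0.6695 0.013 ]
top orange 185 258 [28.9 32.2] [0.437  0.3589 0.013 ]
top (270, 178) [0.611 0.135 0.15 ]
top (261, 136) [0.739 0.172 0.012]
top (312, 146) [0.712 0.044 0.012]
top (300, 213) [0.543 0.076 0.012]
top (246, 205) [0.565 0.21  0.012]
scene blue 280 160 [18.6 23.5] [ 0.4565 -0.121   0.013 ]
scene yellow 211 180 [16.5 21.4] [ 0.5865 -0.2521  0.013 ]
scene orange 619 296 [27.9 40.5] [0.4896 0.7276 0.013 ]
scene orange 595 248 [47.5 55.8] [0.3865 0.669  0.013 ]
scene orange 240 242 [38.  65.3] [ 0.7074 -0.0978  0.013 ]
scene orange 459 214 [44.8 46.7] [0.4263 0.3516 0.013 ]
scene orange 221 140 [16.4 16.9] [ 0.46   -0.2978  0.013 ]
scene orange 1 128 [28.1 31.9] [ 0.6736 -0.8885  0.013 ]
scene orange 546 47 [18.9 25.5] [-0.3302  0.4731  0.013 ]
scene orange 511 38 [19.6 93. ] [-0.3258  0.3566  0.013 ]
scene orange 452 26 [12.  80.6] [-0.305   0.1564  0.013 ]
scene orange 218 4 [38.8 55.9] [-0.0806 -0.6416  0.013 ]
scene orange -59 322 [148.4 488.5] [ 1.131  -0.5822  0.013 ]
scene (361, 207) [0.588 0.143 0.15 ]
(array([0.60491916, 0.13945442, 0.17369389]), [np.float64(0.006927723445182054), np.float64(0.006927723445182062)])
```

View pics/crop1.png

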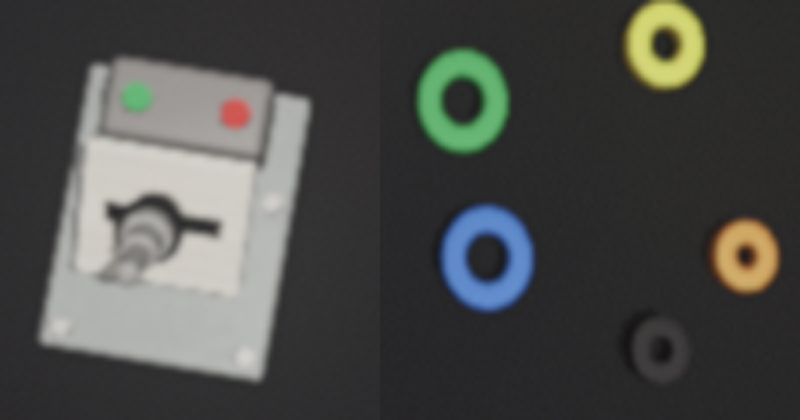

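The crop confirms the choice: blue ring, not green, for the large one; yellow is the medium; the lighter orange ring, not black, is the small. On the cradle, the spindle is clamped towards +y. Next, close wrist views down the spindle axis.

```bash
cat >> h.py <<'E'
def toolR(psi,lean=np.pi/6):
    z=np.array([np.sin(lean)*np.cos(psi),np.sin(lean)*np.sin(psi),-np.cos(lean)]); y=np.array([np.sin(psi),-np.cos(psi),0])
    return np.c_[np.cross(y,z),y,z]
eul=lambda M:R.from_matrix(M).as_euler('xyz')
def campose(M,target,dist):   # TCP so that wrist camera axis hits target at dist
    m=cams.calibration("wrist")["mount"]; cz=M@m[:3,:3]@[0,0,-1]
    return target-dist*cz-M@m[:3,3]
E
python3 - <<'E'
from h import *
M=toolR(np.radians(-10)); t=np.array([.628,.133,.09])
import pickle
P=[(campose(M,t,.25)+M@[0,s,.0],eul(M)) for s in(-.05,.05)]
D=toolR(np.radians(-10),0.1); P.append((campose(D,t,.27),eul(D)))
print([(p.round(3),robot.solve_ik(p,e)) for p,e in P])
out=[]
for i,(p,e) in enumerate(P):
    robot.move_pose(p,e); im,c=shot("wrist",f"w{i}.png"); out.append(c)
pickle.dump(out,open("w.pkl","wb")); print(robot.observe()["time"])
I=[cv2.resize(cv2.imread(f"pics/w{i}.png"),(480,300)) for i in range(3)]
cv2.imwrite("pics/w012.png",cv2.resize(np.vstack([np.hstack(I[:2]),np.hstack([I[2],I[2]*0])]),(800,500)))
E
```

```text
[(array([0.588, 0.191, 0.175]), array([ 0.30918989,  0.23582526, -0.63446468,  0.2280098 , -0.23468748,
       -2.71461496])), (array([0.571, 0.093, 0.175]), array([ 0.10610169,  0.14342049, -0.76237647,  0.15850574, -0.13892923,
       -2.89696744])), (array([0.621, 0.134, 0.208]), array([ 0.11037194,  0.42917177, -0.10575832,  0.93987216, -0.02806348,
       -2.85803587]))]
5.0083
```

View pics/w012.png

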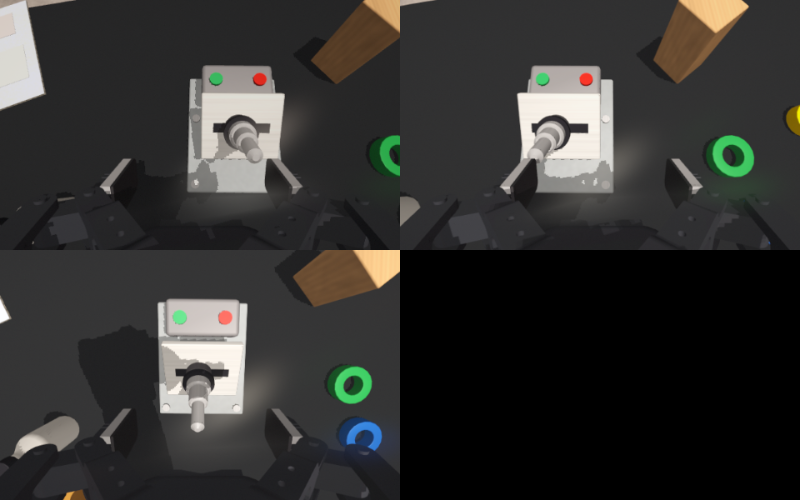

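Wrist views (panel scale 0.625): the plate, slot and whole spindle are visible in all three. The tip is at panel (255,155), (535,158) and (197,428−250); green ring is at right, and nothing was touched. Now I'll enlarge the crops to pick plate corners and tip.

```bash
python3 - <<'E'
import cv2,numpy as np
a=cv2.imread("pics/w0.png")[140:275,310:470]; b=cv2.imread("pics/w1.png")[140:275,170:330]; c=cv2.imread("pics/w2.png")[140:295,245:405]
r=lambda x:cv2.resize(x,None,fx=2.5,fy=2.5,interpolation=cv2.INTER_CUBIC)
A=np.hstack([r(a),r(b)]);C=r(c); cv2.imwrite("pics/crop2.png",A);
d=cv2.resize(c,None,fx=3.7,fy=3.7,interpolation=cv2.INTER_CUBIC);cv2.imwrite("pics/crop3.png",d);print(A.shape,d.shape)
E
```

```text
(338, 800, 3) (574, 592, 3)
```

View pics/crop2.png

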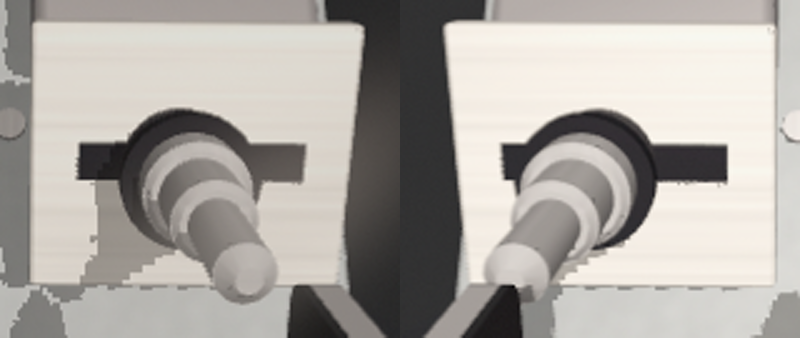

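View pics/crop3.png

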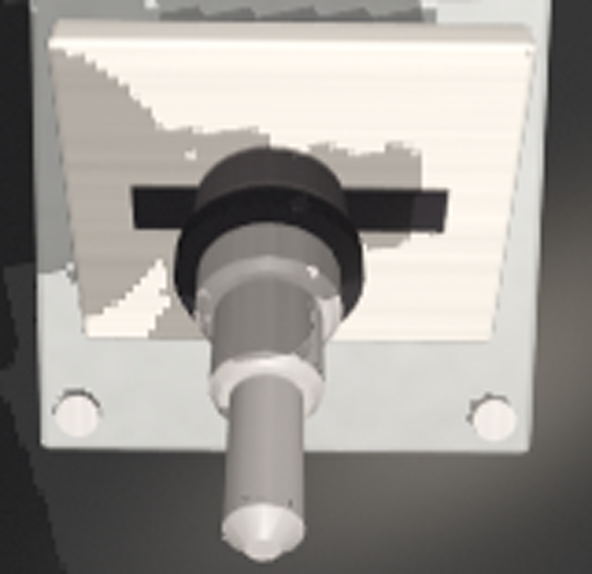

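Corners picked in crop2/crop3: the plate spans (33,23)–(364,25)–(345,286)–(30,284) in w0, similar in w1. In w2 the face corners are (52,47), (535,50), (492,340), (87,336), with the tip at (264,550). Now solve the plate pose.

```bash
cat > m.py <<'E'
from h import *; import pickle
W=pickle.load(open("w.pkl","rb"))
px=[(np.array([(33,23),(364,25),(345,286),(30,284)])/2.5+[310,140],np.array([250,281])/2.5+[310,140]),
    (np.array([(44,23),(376,25),(376,284),(66,286)])/2.5+[170,140],None),
    (np.array([(52,47),(535,50),(492,340),(87,336)])/3.7+[245,140],np.array([264,548])/3.7+[245,140])]
obj=np.array([(.0425,.05,0),(.0425,-.05,0),(-.0425,-.05,0),(-.0425,.05,0)])
rays=[[ray(c,*p) for p in P] for c,(P,_) in zip(W,px)]
C=[]
for j in range(4):
    X,e=tri([r[j] for r in rays]); C.append(X); print("corner",j,X.round(4),np.round(e,4))
C=np.array(C); m=C.mean(0); 
print("edges",[np.linalg.norm(C[i]-C[i-1]).round(4) for i in range(4)])
U,_,Vt=np.linalg.svd((obj).T@(C-m)); S=np.diag([1,1,np.linalg.det(Vt.T@U.T)]); A=Vt.T@S@U.T
print("cradle mid",m,"lean",np.degrees(np.arccos(A[2,2])),"z",A[:,2],"yaw",np.degrees(np.arctan2(-A[0,1],A[1,1])),"ytilt",A[2,1])
for c,(P,t) in zip(W,px):
    f=np.array([[c["f"],0,c["cx"]],[0,c["f"],c["cy"]],[0,0,1]])
    _,rv,tv=cv2.solvePnP(obj,P,f,np.array([c["k"],0,0,0]),flags=cv2.SOLVEPNP_IPPE)
    B=c["T"][:3,:3]@np.diag([1,-1,-1])@R.from_rotvec(rv[:,0]).as_matrix(); p=c["T"][:3,3]+c["T"][:3,:3]@(np.diag([1,-1,-1])@tv[:,0])
    print("pnp",p.round(4),"lean",np.degrees(np.arccos(B[2,2])).round(1),"yaw",np.degrees(np.arctan2(-B[0,1],B[1,1])).round(1))
T=[ray(W[i],*px[i][1]) for i in(0,2)]
X,e=tri(T); print("tip",X.round(4),np.round(e,4),"in cradle",(A.T@(X-m)).round(4))
E
python3 m.py
```

```text
corner 0 [0.6739 0.1732 0.0984] [0.0007 0.0004 0.0007]
corner 1 [0.6565 0.077  0.0975] [0.0005 0.0004 0.0004]
corner 2 [0.586  0.0889 0.0572] [0.0011 0.0003 0.0008]
corner 3 [0.6036 0.1871 0.0544] [0.0001 0.0009 0.0009]
edges [np.float64(0.0841), np.float64(0.0977), np.float64(0.0821), np.float64(0.0998)]
cradle mid [0.62999244 0.13155086 0.07689725] lean 30.46073374622944 z [-0.4973882   0.09798469  0.86197679] yaw -10.36872860736066 ytilt -0.007962271827169186
pnp [0.6308 0.1312 0.0729] lean 31.3 yaw -11.3
pnp [0.6313 0.1319 0.0724] lean 30.6 yaw -9.5
pnp [0.629  0.1314 0.0703] lean 31.4 yaw -10.4
tip [0.5856 0.1442 0.1547] [0.0001 0.0001] in cradle [-0.0002  0.0039  0.0904]
```

Cradle at (0.630, 0.1315, 0.075), lean 30°, yaw −10.4°. The tip's z of 0.1547 and x≈0 match the drawing, with spindle y≈+4 mm. Now pick the large ring.

```bash
cat >> h.py <<'E'
PSI=np.radians(-10.37); MT=toolR(PSI); ZC=-MT[:,2]; TIP=np.array([.5856,.1442,.1547]); BASE=TIP-.092*ZC
def find(col,xy,yaw,rad,fn):
    D=toolR(yaw,0); m=cams.calibration("wrist")["mount"]; p=np.r_[xy,.272]-D@m[:3,3]; robot.move_pose(p,eul(D))
    im,c=shot("wrist",fn); best=None
    for k in rings(im,col,500):
        P=np.array([plane(c,u,v,.022)[:2] for u,v in k[:,0,:]]); (x,y),r=cv2.minEnclosingCircle((P*1000).astype(np.float32))
        print(col,[x,y,r]);
        if abs(r-rad)<4 and (best is None or np.hypot(*(np.array([x,y])/1000-xy))<np.hypot(*(best-xy))):
            best=np.array([x,y])/1000
    return best
def grasp(xy,yaw,zt,opening,f=40):
    e=eul(toolR(yaw,0)); robot.gripper_to(opening)
    robot.move_pose([*xy,.09],e); robot.servo_line([*xy,zt],v=.12); robot.gripper_to(0,f)
    o=robot.observe(); print("width",o["gripper_width"]*85,"grip",o["grip_force"],"t",o["time"])
    robot.servo_line([*xy,.12],v=.2)
def at(s,off): return BASE+s*ZC-MT@off   # TCP for ring middle at s; off: ring middle in tool frame
E
python3 - <<'E'
from h import *
y=-.6; xy=find("blue",np.array([.464,-.1195]),y,31,"b.png"); print(xy)
if xy is not None:
    grasp(xy,y,.005,1.0); print(robot.observe()["ee_pos"],robot.observe()["joints"].round(2))
    shot("wrist","b2.png"); shot("scene","b3.png")
E
```

```text
blue [463.74932861328125, -117.41961669921875, 30.84927749633789]
[ 0.46374933 -0.11741962]
width 59.31593640494229 grip 41.191938277333975 t 8.1083
[ 0.4632261  -0.11721084  0.11939454] [-0.4   0.31 -0.54  0.73 -0.   -2.94]
```

Ring radius measured 30.8 mm (31 expected), and it is gripped. Now thread it onto the spindle.

```bash
cat >> h.py <<'E'
def thread(off,s_free,s_end,thr=4):
    robot.move_pose(at(.150,off),eul(MT)); robot.servo_line(at(.112,off),v=.08)
    sol=lambda: (robot.observe()["ee_pos"]+MT@off-BASE)@ZC
    print("free",robot.servo_line(at(s_free,off),v=.04,threshold=12),"s",sol(),robot.observe()["ft_force"].round(1))
    print("down",robot.servo_line(at(s_end,off),v=.02,threshold=thr),"s",sol(),robot.observe()["ft_force"].round(1),"t",robot.observe()["time"])
E
python3 - <<'E'
from h import *
thread(np.array([0,0,-.006]),.040,.031)
shot("scene","l1.png"); shot("wrist","l2.png")
a=cv2.imread("pics/l1.png")[170:300,290:400]; b=cv2.imread("pics/l2.png")
cv2.imwrite("pics/l.png",np.hstack([cv2.resize(a,(338,400),interpolation=2),b[:,90:550]]))
E
```

```text
free False s 0.040151023795222555 [ 0.8  0.8 -0.8]
down True s 0.03504486687654506 [ 2.8  0.3 -0.2] t 12.9667
```

View pics/l.png

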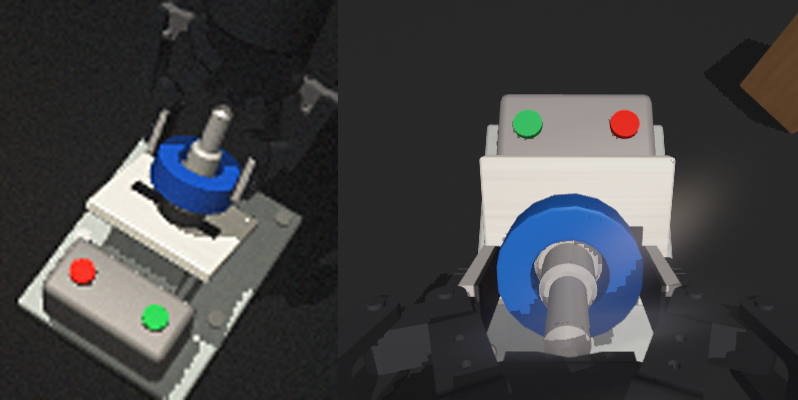

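The large ring sits centred around the spindle on the back plate (contact at 35 mm, so the plate is about 6 mm up). Release it and fetch the medium ring.

```bash
python3 - <<'E'
from h import *
off=np.array([0,0,-.006])
robot.gripper_to(1.0); robot.pause(.3); print(robot.observe()["grip_force"])
robot.servo_line(at(.145,off),v=.15); shot("wrist","l3.png"); 
c=cam("top"); p=plane(c,431,191,.02)[:2]; print(p)
y=-.75; xy=find("yellow",p,y,26,"y.png"); print(xy)
if xy is not None:
    grasp(xy,y,.003,1.0); print(robot.observe()["joints"].round(2))
E
```

```text
0.0
[ 0.59160264 -0.24879029]
yellow [462.31097412109375, -297.8136901855469, 20.347782135009766]
yellow [592.6439208984375, -247.51573181152344, 25.94321060180664]
[ 0.59264392 -0.24751573]
width 49.55077150783449 grip 42.06537536345422 t 18.0083
[-0.51  0.58 -0.09  0.9  -0.   -2.9 ]
```

```bash
python3 - <<'E'
from h import *
thread(np.array([0,0,-.008]),.062,.053)
shot("scene","m1.png"); shot("wrist","m2.png")
a=cv2.imread("pics/m1.png")[170:300,290:400]; b=cv2.imread("pics/m2.png")
cv2.imwrite("pics/m.png",np.hstack([cv2.resize(a,(338,400),interpolation=2),b[:,90:550]]))
E
```

```text
free False s 0.06216108276714907 [ 0.2  0.2 -0.2]
down True s 0.05545522082860832 [ 2.6  0.5 -0.3] t 22.65
```

View pics/m.png

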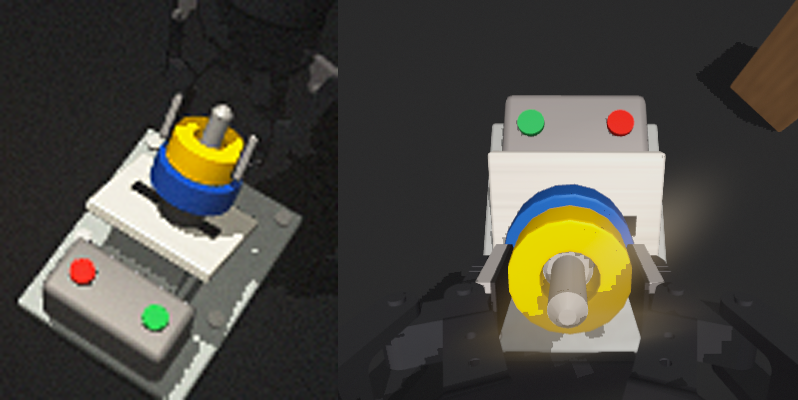

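Both rings are stacked squarely (blue below, yellow on top). Release and fetch the small ring.

```bash
sed -i 's/orange=(8,19)/orange=(8,33)/' h.py; python3 - <<'E'
from h import *
off=np.array([0,0,-.008])
robot.gripper_to(1.0); robot.pause(.3); print(robot.observe()["grip_force"])
robot.servo_line(at(.145,off),v=.15)
y=-.92; xy=find("orange",np.array([.462,-.298]),y,21,"o.png"); print(xy)
if xy is not None:
    grasp(xy,y,.004,.8); print(robot.observe()["joints"].round(2))
    thread(np.array([0,0,-.007]),.084,.074)
    shot("scene","s1.png"); shot("wrist","s2.png")
    a=cv2.imread("pics/s1.png")[170:300,290:400]; b=cv2.imread("pics/s2.png")
    cv2.imwrite("pics/s.png",np.hstack([cv2.resize(a,(338,400),interpolation=2),b[:,90:550]]))
E
```

```text
0.0
orange [461.61431884765625, -297.8088073730469, 20.9711971282959]
[ 0.46161432 -0.29780881]
width 39.81347465398048 grip 40.359788462519646 t 27.8083
[-0.71  0.43 -0.35  0.79  0.   -2.93]
free False s 0.08395755525409855 [ 0.7  0.2 -0.6]
down True s 0.07663611083813397 [ 1.8 -0.2  0.6] t 32.1167
```

View pics/s.png

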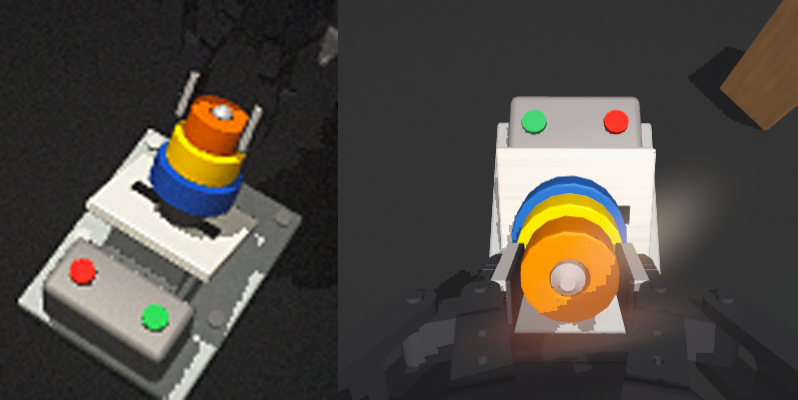

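All three are stacked, with the orange ring squarely on top and the spindle tip showing in its bore. Release, then press with the fingertips straddling the tip.

```bash
python3 - <<'E'
from h import *
off=np.array([0,0,-.007]); z=np.zeros(3)
robot.gripper_to(.8); robot.pause(.4); print(robot.observe()["grip_force"])
robot.servo_line(at(.125,z),v=.15); robot.gripper_to(.25); print(robot.observe()["gripper_width"]*85)
robot.servo_line(at(.100,z),v=.06)
print(robot.servo_line(at(.078,z),v=.015,threshold=28))
o=robot.observe(); print("s",(o["ee_pos"]-BASE)@ZC,"F",o["ft_force"].round(1),"along",o["ft_force"]@ZC,o["time"])
robot.pause(.3); o=robot.observe(); print("s",(o["ee_pos"]-BASE)@ZC,"along",o["ft_force"]@ZC)
robot.servo_line(at(.16,z),v=.12); robot.pause(.3); shot("wrist","f2.png"); shot("scene","f1.png")
a=cv2.imread("pics/f1.png")[170:300,290:400]; b=cv2.imread("pics/f2.png")
cv2.imwrite("pics/f.png",np.hstack([cv2.resize(a,(338,400),interpolation=2),b[:,90:550]]))
E
```

```text
0.0
21.413908717063038
True
s 0.08371125082645452 F [-4.7  0.2  8. ] along 9.271401802759067 35.6667
s 0.08369619567033904 along 9.398922921244017
```

View pics/f.png

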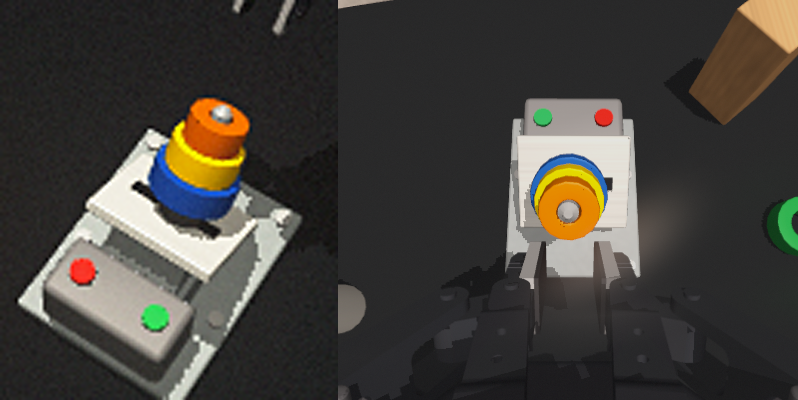

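The stack looks square and the press stopped at 83.7 mm (84 expected at home). I'll press again slightly harder to confirm it is solid, then hand in.

```bash
python3 - <<'E'
from h import *
z=np.zeros(3); s=lambda:((robot.observe()["ee_pos"]-BASE)@ZC).round(5)
robot.servo_line(at(.092,z),v=.1)
for thr in (12,35):
    print(thr,robot.servo_line(at(.074,z),v=.012,threshold=thr),s(),(robot.observe()["ft_force"]@ZC).round(1))
ok=s(); robot.servo_line(at(.16,z),v=.12); robot.pause(.5); print(robot.observe()["time"])
if abs(ok-.084)<.0012: print(robot.finish_job())
E
```

```text
12 True 0.08372 7.4
35 True 0.08368 11.0
40.4833
the job is handed in; nothing more can be done
None
```

The large, medium and small rings are stacked squarely on the spindle and released. The back plate reads home: a second, harder press stopped solid at 83.7 mm (84 mm expected). I kept clear of the tape roll, carton and bottle, and handed the job in at about 40 s of the 72 s limit; the verdict wasn't shown to me.

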